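Post a sample tin through the flap of the retained-sample box

TASK

Deposit the blue-capped sample tin in the steel retained-sample box: push the upright plate of the yellow self-closing flap away from you with one finger so that the flap swings down, and while that finger keeps the flap open, push the tin along its lane with the other finger until it drops through. Nothing is picked up: the tin is only pushed, and it must not be pushed onto the flap while the flap is still closed. Then take the hand away so that the flap closes by itself, leaving the orange-capped tin and everything else on the table where they stand.

Things in the scene. Friction and masses are not known exactly. Their poses are not given: they have to be found in the camera images.
- box: Fixed steel box, 280 mm along its x, 220 along its y, 165 high; far (+x) wall clear plastic. Origin: centre of the underside. Its x axis is the direction in which tins are pushed, away from the robot (within 0.35 rad of world x); z up. Its flat top is the deck, at z = 165 mm. Below the deck it is hollow, with a 4 mm rubber floor.
- lane_left (a point): Far end, on the deck's surface, of the lane on the box's +y side (box x = 42, y = +52 mm), where the deck ends and the opening begins. The lane is straight along the box's x, 44 mm wide between two rails 3 mm thick that rise 8 mm above the deck from x = -130 to x = +38 mm. Axes as the box's.
- lane_right (a point): The same for the lane on the box's -y side (box x = 42, y = -52 mm).
- opening (a point): Centre of the opening in the deck (box x = 74, y = 0 mm), 64 mm long (x = 42 to 106) and 168 mm wide (y = -84 to +84), at the end of both lanes; the flap closes it.
- hinge (a point): Middle of the flap's hinge axis (box x = 0, y = 0), on the deck's surface; the axis runs along the box's y. The yellow flap is T-shaped, flush with the deck when closed: a 36 mm wide stem along y = 0 from here to x = 42 mm, then a crossbar that fills the opening. Between the lanes, on the hinge line, stands its push plate: 34 mm wide (along y), 4 thick, 68 tall.
- flap (a joint): Flap angle in rad: 0 closed, grows as it swings down, at most 1.6. Pushing the upright plate towards the box's +x opens it: a fingertip at height h over the deck, d past the closed plate, opens it to about atan(d/h). A spring closes it, about 0.2 N m at 0 and 0.3 N m when open; a tin's weight does not open it.
- flap_plate (a point): Middle of the top edge of the flap's upright plate, on its near face; it moves with the flap (closed: 2 mm before the hinge line, 68 mm above the deck).
- blue_tin: The sample tin to deposit: square steel tin with a blue cap as wide as its body, 40 by 40 mm and 44 mm high, sides along the box's axes, 70 to 140 g. It stands loose in one of the two lanes (either one), its centre 45 to 85 mm before the hinge line. Origin: centre of the underside; z up.
- blue_tin_center (a point): Centre of the blue-capped tin, 22 mm above its underside.
- orange_tin: The same kind of tin with an orange cap, standing in the other lane; it stays there. Origin: centre of the underside.
- wash_bottle: Bystander on the table: white squeeze wash bottle, 64 mm wide and 200 mm tall with a bent spout. Origin: centre of the underside. Leave alone.
- bowl: Bystander on the table: steel bowl, 100 mm across and 45 mm high. Origin: centre of the underside. Leave alone.
- cup: Bystander on the table: steel cup, 60 mm across and 55 mm high. Origin: centre of the underside. Leave alone.
- tablet_bottle: Bystander on the table: white and blue round bottle with blue cap, 56 mm wide and 90 mm high, on the table (not the sample tin). Origin: centre of the underside. Leave alone.
- weight: Bystander on the table: brass cylinder, 40 mm across and 45 mm high. Origin: centre of the underside. Leave alone.

How it is judged:
On the way, in this order (a step that is already met when the one before it is completed fails the run):
1. a finger holds the flap open (more than 0.5 rad) while the blue-capped tin is still on the deck (value of joint flap above 0.5 rad and contact force between the fingers and flap above 0.2 N and z of blue_tin_center in the frame of box above 0.165 m), for 0.1 s.
2. the blue-capped tin has dropped through while the flap is still held open by a finger (value of joint flap above 0.4 rad and contact force between the fingers and flap above 0.2 N and z of blue_tin_center in the frame of box below 0.125 m), for 0.05 s.
At the end, for the whole second after the job is handed in: The blue-capped tin lies at rest inside the box (its centre lower than 90 mm above the table and within the walls), the flap is closed (within 0.06 rad), the orange-capped tin has moved less than 20 mm and every other loose thing less than 30 mm (z of blue_tin_center in the frame of box below 0.09 m and x of blue_tin_center in the frame of box between -0.14 and 0.14 m and y of blue_tin_center in the frame of box between -0.11 and 0.11 m and value of joint flap below 0.06 rad and linear speed of blue_tin below 0.03 m/s and distance of orange_tin from where it was at the start of the episode below 0.02 m and distance of each of wash_bottle, bowl, cup, tablet_bottle, weight from where it was at the start of the episode below 0.03 m); the robot touches nothing.
It fails at once if the blue-capped tin is lifted more than 15 mm off the deck (z of blue_tin_center in the frame of box above 0.202 m).
It fails at once if the blue-capped tin is pushed onto or against the flap while the flap is closed or barely open (under 0.3 rad) (contact force between blue_tin and flap above 0.3 N and value of joint flap below 0.3 rad and z of blue_tin_center in the frame of box above 0.165 m).
It fails at once if the orange-capped tin is moved more than 20 mm (distance of orange_tin from where it was at the start of the episode above 0.02 m).
It fails at once if another thing on the table is moved more than 30 mm (distance of any of wash_bottle, bowl, cup, tablet_bottle, weight from where it was at the start of the episode above 0.03 m).
It also fails if it takes over 40 s, if anything falls off the work surface, if the arm or the gripper's body presses on something with over 40 N, if the wrist force passes 120 N, or if a joint passes its speed limit or range.

ROBOT

A 6-joint arm with a two-finger parallel gripper is mounted at the origin on the work surface. World frame = base frame: x ahead of the robot, y to its left, z up, the work surface at z = 0. Lengths are in m, angles in rad, forces in N, time in s.
With the tool pointing down it reaches from about 0.225 to 0.875 m from the base axis. Payload 3.4 kg.
Tool frame: the origin (TCP) lies midway between the tips of the shut fingers; the grasp point (between the pads) lies 19 mm behind it (manip.grip_point_offset is the distance from the TCP to the grasp point, in m); x points along the fingers, y is the direction in which the jaws open and shut, and the axes are right-handed (so a half turn about x gives the same grasp; the last joint's range is limited). The gripper opens to 85 mm and grips with 20 to 120 N. Pads are 22 mm wide; open, the fingers measure 114 mm over their backs; the gripper's body (76 mm by 85 mm) begins 54 mm behind the grasp point. The pads swing forward as they close: fully open they stand 13 mm farther back than shut.
Start: joints at [-1.385, 0.276, 1.505, -0, 1.361, -0.121], TCP at [0.174, -0.548, 0.231] pointing down, gripper open.
Joint ranges: [-2.89, 2.89], [-0.75, 2.08], [0.22, 2.7], [-1.18, 4.32], [0.11, 2.71], [-2.7, 2.7]. Speed limits (rad/s): [2.57, 2.57, 3.14, 3.14, 3.14, 3.14].

INTERFACE

Orientations are given as a unit quaternion [w, x, y, z].
In Python, from rig import manip gives the robot as it stands.
- The arm moves only by the shell command python3 -m crank 'ROWS' [FORCE]. ROWS is a JSON object of lists of equal length, an entry for each row: "grip": the opening, from 0 (shut) to 1 (fully open); "slide": the shift along the world's x, y, z in cm, a list of three; "roll": the turn about the world's z in degrees. In form: {"grip": [grip, ...], "slide": [[dx, dy, dz], ...], "roll": [roll, ...]}. A call has 1 to 20 rows; each row is the pose to reach, as a shift and turn from the pose commanded when the call began; what a row does not reach only later rows make up. A row lasts 1/10 s, in which the tool goes at most 50 mm and 8.59 degrees, less where a joint would pass 70% of its speed; a pose out of reach is approached as far as the arm can. A call with a gripper value outside its range is refused whole. The fingers move at their own pace and stop on an object; FORCE is the grip in N (left out, the last holds). Time passes only in rows, so rows that repeat a pose let the fingers close. It gives the time, the measured TCP pose, the force and the opening at its end, in the units of the state.
- manip.get_state(): the state, without advancing time (a new reading comes with each control period).
- manip.get_image(name): name is "scene" or "side" or "wrist"; returns a dict with "frame" (384x512x3 uint8, red, green, blue), "K" (3x3 intrinsics, pixels), "R" (3x3) and "t" (3): a world point X has camera coordinates R X + t. Camera axes: x right, y down, z forward; pixel columns grow to the right and rows downward; lengths in m; the calibration is good to about 2 mm. A picture is of the moment at which its call begins. There is no depth.
- manip.sign_off(): hands the job in, once; it reports no verdict.
The state is a dict: "clock": time; "qpos": joint angles; "qd": joint speeds; "effort": joint torques, N m; "position": TCP position; "ee_rot": TCP orientation; "contact_force": force on the tool from outside, world axes, zero at the start; "moment": the same for the moment, N m; "width": finger opening in m.
Only numpy, scipy, OpenCV 4.12 (cv2) and the standard library are available. Lean on these libraries where they do the work, as an engineer would, in place of code of your own. Each camera call takes 0.05 s, during which the arm holds its last target. There are 200 camera calls.

## Working session

There is one attempt and no reset: what is moved stays moved. The work goes in short steps, Python scripts to look and compute and a shell command to move; the robot and the scene stay as the last step left them, time stands still between calls to the robot, and variables do not carry over. Pictures are saved under pics/ and viewed, on a budget of 10 in all, crops included, one or two more only if the job needs it, and the job is handed in when it is done.

```bash
mkdir -p pics; ls; python3 - <<'E'
from rig import manip
import cv2,numpy as np
s=manip.get_state();print(s)
for n in("scene","side"):
    d=manip.get_image(n);cv2.imwrite(f"pics/{n}0.png",d["frame"][...,::-1]);print(n,d["K"],d["R"],d["t"])
E
```

```text
pics
{'clock': 0.0, 'qpos': array([-1.38501021e+00,  2.76609496e-01,  1.50616950e+00, -2.87331621e-05,
        1.36070277e+00, -1.20980333e-01]), 'qd': array([ 0.00063888,  0.00189558, -0.00017271, -0.00066945,  0.0005043 ,
        0.00019632]), 'effort': array([ 2.86972572e-04, -4.16777372e+01, -2.45804322e+01, -1.83225416e-04,
        1.10641497e-02,  5.32317529e-06]), 'position': array([ 0.17353096, -0.54761483,  0.23041696]), 'ee_rot': array([-0.10736837, -0.69877303, -0.10870283,  0.69883616]), 'contact_force': array([ 0.17450147, -0.56306222, -0.31063422]), 'moment': array([ 0.02541719, -0.01184243,  0.03349446]), 'width': 0.0855096531993299}
scene [[384.32133637   0.         253.04147218]
 [  0.         384.32133637 190.02090788]
 [  0.           0.           1.        ]] [[-0.39048675  0.92052425 -0.01245817]
 [ 0.77695639  0.32226591 -0.54081739]
 [-0.49382068 -0.22086148 -0.84104776]] [ 0.20245749 -0.30145551  1.56718492]
side [[420.79569801   0.         254.16185398]
 [  0.         420.79569801 191.19844823]
 [  0.           0.           1.        ]] [[-0.67932343 -0.73367819  0.01536208]
 [-0.48756408  0.43559947 -0.75666001]
 [ 0.54845323 -0.52150687 -0.65362806]] [0.32764142 0.35640598 1.24175824]
```

View pics/scene0.png

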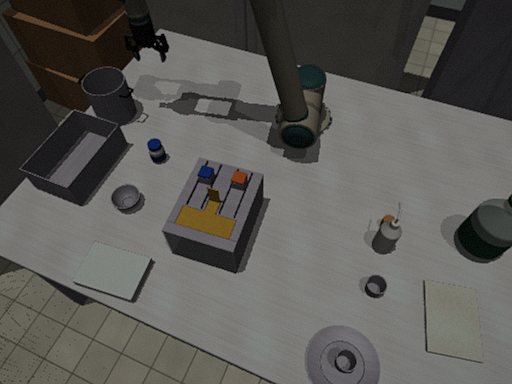

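View pics/side0.png

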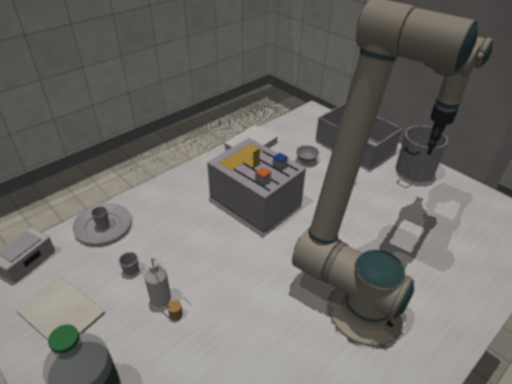

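The scene view shows the blue cap at about (206,172) and the orange cap at (240,180). The yellow crossbar is at about (207,221) and the plate at about (213,195). The side view agrees: the blue tin is in the −y lane. Next I'll measure these points.

```bash
cat > h.py <<'E'
import cv2,numpy as np
def ray(d,uv,z):
    uv=np.atleast_2d(uv).astype(float)
    r=np.c_[uv,np.ones(len(uv))]@np.linalg.inv(d["K"]).T@d["R"]; c=-d["R"].T@d["t"]
    return (c+r*((z-c[2])/r[:,2])[:,None])
def masks(d,win):
    h=cv2.cvtColor(d["frame"],cv2.COLOR_RGB2HSV); x0,y0,x1,y1=win
    out={}
    for n,lo,hi in(("yellow",(16,120,50),(32,255,255)),("orange",(3,150,70),(14,255,255)),("blue",(105,120,40),(130,255,255))):
        m=cv2.inRange(h,lo,hi); k=np.zeros_like(m);k[y0:y1,x0:x1]=m[y0:y1,x0:x1]
        cs=cv2.findContours(k,cv2.RETR_EXTERNAL,cv2.CHAIN_APPROX_NONE)[0]
        out[n]=max(cs,key=cv2.contourArea)[:,0] if cs else None
    return out
E
python3 - <<'E'
from rig import manip
from h import *
from scipy.spatial.transform import Rotation as Ro
for n,w in(("scene",(165,155,270,270)),("side",(205,135,310,235))):
    d=manip.get_image(n); m=masks(d,w)
    for k,z in(("blue",.209),("orange",.209),("yellow",.165)):
        p=ray(d,m[k],z)[:,:2]; 
        r=cv2.minAreaRect((p*1000).astype(np.float32)); 
        print(n,k,len(p),np.round(r[0],1),np.round(r[1],1),round(r[2],1))
    y=m["yellow"]; print(cv2.approxPolyDP(y,1.5,True)[:,0].tolist()); print(np.round(ray(d,cv2.approxPolyDP(y,1.5,True)[:,0],.165)[:,:2]*1000).tolist())
q=manip.get_state()["ee_rot"];print(Ro.from_quat(np.roll(q,-1)).as_matrix().round(3))
E
```

```text
scene blue 39 [ 524.1 -152.4] [39.3 37.7] 3.6
scene orange 40 [503.5 -50.2] [39.1 38.3] 3.3
scene yellow 159 [637.  -92.9] [105.4 167.9] 4.6
[[175, 221], [176, 223], [228, 238], [235, 221], [216, 215], [215, 212], [219, 202], [211, 200], [208, 201], [203, 211], [183, 206]]
[[691.0, -173.0], [696.0, -167.0], [681.0, -6.0], [624.0, -10.0], [627.0, -71.0], [619.0, -78.0], [583.0, -82.0], [586.0, -107.0], [593.0, -114.0], [630.0, -112.0], [637.0, -176.0]]
side blue 25 [ 516.2 -148.3] [36.3 37. ] 6.3
side orange 27 [495.7 -46.7] [36.1 36.1] 8.3
side yellow 90 [634.7 -93.2] [100.8 161.6] 4.5
[[260, 150], [249, 145], [221, 163], [229, 168], [233, 168], [241, 162], [253, 166], [257, 163], [257, 152]]
[[638.0, -171.0], [690.0, -162.0], [673.0, -11.0], [631.0, -13.0], [622.0, -24.0], [630.0, -68.0], [583.0, -85.0], [587.0, -107.0], [636.0, -154.0]]
[[-0.     0.302 -0.953]
 [ 0.001 -0.953 -0.302]
 [-1.    -0.001 -0.   ]]
```

```bash
python3 -m crank '{"grip":[0.5,0.5,0.5,0.5,0.5,0.5,0.5,0.5,0.5,0.5,0.5,0.5,0.5,0.5,0.5,0.5,0.5],"slide":[[0,0,4],[0,0,7],[3,4,7],[6,8,7],[9,12,7],[12,16,7],[15,20,7],[18,24,7],[21,28,7],[24,33,7],[27,37,7],[30.4,41.7,7],[30.4,41.7,7],[30.4,41.7,7],[30.4,41.7,7],[30.4,41.7,7],[30.4,41.7,7]],"roll":[0,0,-5,-10,-15,-20,-25,-30,-35,-35,-35,-35,-35,-35,-35,-35,-35]}'
python3 - <<'E'
from rig import manip
import cv2
s=manip.get_state();print(s["position"],s["ee_rot"],s["width"],s["qpos"],s["clock"],s["contact_force"])
d=manip.get_image("wrist");cv2.imwrite("pics/w1.png",d["frame"][...,::-1]);print(d["R"],d["t"],d["K"])
E
```

```text
clock: 1.9
position: [0.477, -0.1322, 0.3014]
ee_rot: [0.108, -0.699, 0.108, 0.699]
contact_force: [-0.1, 0.4, 0.4]
width: 0.0428
[ 0.47703084 -0.13224886  0.30135528] [ 0.10763342 -0.69877883  0.10792771  0.69890972] 0.042819117219780954 [-4.10765739e-01  1.20610312e-01  1.53551871e+00 -4.51271135e-04
  1.48553654e+00  1.46611147e+00] 1.9 [-0.06234981  0.43584147  0.38188118]
[[-0.3015283  -0.95345653  0.00114973]
 [-0.92065303  0.29146743  0.25970124]
 [-0.24794895  0.07724877 -0.96568833]] [0.01653433 0.42422479 0.57352624] [[303.31626914   0.         255.47473115]
 [  0.         303.31626914 194.62933757]
 [  0.           0.           1.        ]]
```

View pics/w1.png

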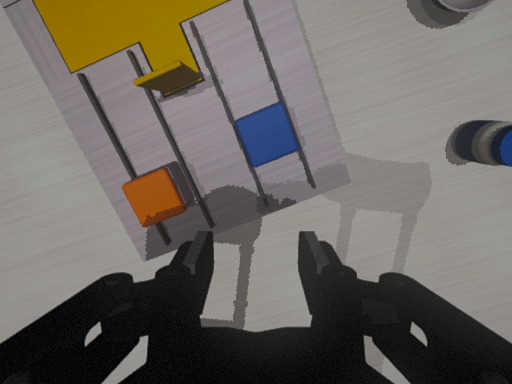

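The wrist view shows the blue cap at (267,134), the orange cap at (153,197), the plate at about (170,77) and the fingertips at about (205,235) and (308,235). I'll measure from here.

```bash
python3 - <<'E'
from rig import manip
from h import *
d=manip.get_image("wrist"); m=masks(d,(0,0,440,384))
O=np.array([585.3,-95.9])
for k,z in(("blue",.209),("orange",.209),("yellow",.165)):
    p=ray(d,m[k],z)[:,:2]*1000
    r=cv2.minAreaRect(p.astype(np.float32)); print(k,np.round(r[0],1),np.round(r[1],1),round(r[2],1))
    if k=="yellow":
        a=cv2.approxPolyDP(m[k],3,True)[:,0]; print(a.tolist()); print(np.round(ray(d,a,.165)[:,:2]*1000).tolist())
# rails: 4 lines clicked from picture, rail tops at z=.173
L=[((80,75),(167,243)),((130,52),(211,226)),((193,24),(266,205)),((247,0),(313,187))]
for a,b in L:
    w=ray(d,[a,b],.173)[:,:2]*1000; v=w[0]-w[1]; print("rail",w.round(1).tolist(),np.degrees(np.arctan2(v[1],v[0])).round(2))
z=manip.get_state()["position"][2]
for uv in((190,250),(205,234),(213,234),(300,234),(308,234),(322,250)): print(uv,(ray(d,[uv],z+.004)[0]*1000).round(1))
E
```

```text
blue [ 519.8 -155.6] [38.3 38.8] 4.5
orange [499.7 -54.8] [39.1 40. ] 4.7
yellow [619.8 -72.1] [158.1  69.2] 72.5
[[33, 0], [71, 72], [139, 42], [153, 71], [134, 82], [161, 90], [186, 82], [186, 75], [189, 80], [193, 74], [195, 78], [198, 75], [180, 23], [228, 0]]
[[677.0, -7.0], [618.0, -12.0], [622.0, -77.0], [597.0, -79.0], [594.0, -60.0], [581.0, -80.0], [581.0, -103.0], [586.0, -105.0], [581.0, -106.0], [585.0, -111.0], [581.0, -112.0], [583.0, -115.0], [625.0, -115.0], [629.0, -158.0]]
rail [[611.2, -22.0], [448.0, -34.5]] 4.39
rail [[614.9, -68.9], [451.7, -80.9]] 4.19
rail [[618.7, -125.4], [455.8, -136.8]] 4.0
rail [[621.8, -172.0], [459.3, -183.0]] 3.88
(190, 250) [ 485.  -101.5  305.4]
(205, 234) [ 490.8 -111.5  305.4]
(213, 234) [ 489.6 -115.3  305.4]
(300, 234) [ 476.7 -155.8  305.4]
(308, 234) [ 475.5 -159.6  305.4]
(322, 250) [ 465.2 -164.   305.4]
```

```bash
python3 -m crank '{"grip":[0.5,0.5,0.5,0.5,0.5,0.5],"slide":[[0,0,-4],[0,0,-8],[0,0,-10.5],[0,0,-12],[0,0,-12.5],[0,0,-12.5]],"roll":[0,0,0,0,0,0]}'
python3 - <<'E'
from rig import manip
import cv2,numpy as np
a=manip.get_image("side")["frame"][110:250,190:350];b=manip.get_image("scene")["frame"][130:270,140:300]
f=np.hstack([cv2.resize(i,None,fx=2.5,fy=2.5,interpolation=2) for i in(a,b)])
cv2.imwrite("pics/d2.png",f[...,::-1])
E
```

```text
clock: 2.6
position: [0.4773, -0.1315, 0.176]
ee_rot: [0.107, -0.699, 0.107, 0.699]
contact_force: [-0.2, 0.4, 0.4]
width: 0.0428
```

View pics/d2.png

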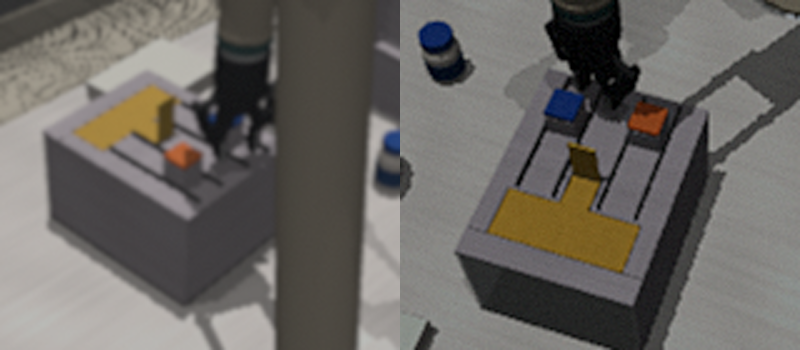

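The crop shows the hand down behind the tins, with the blue tin ahead of one finger and the plate finger over the middle strip. I'll push slowly along the box's x axis and stop before plate contact.

```bash
python3 -m crank '{"grip":[0.5,0.5,0.5,0.5,0.5,0.5,0.5,0.5,0.5,0.5,0.5,0.5],"slide":[[0.6,0.05,0],[1.2,0.09,0],[1.8,0.14,0],[2.4,0.18,0],[3.0,0.23,0],[3.6,0.27,0],[4.2,0.32,0],[4.8,0.36,0],[5.4,0.41,0],[6.0,0.45,0],[6.6,0.5,0],[7,0.53,0]],"roll":[0,0,0,0,0,0,0,0,0,0,0,0]}'
python3 - <<'E'
from rig import manip
import cv2,numpy as np
from h import *
a=manip.get_image("wrist");b=manip.get_image("scene")
m=masks(b,(165,155,270,270))
for k in("blue","orange"):
    if m[k] is not None: print(k,cv2.minAreaRect((ray(b,m[k],.209)[:,:2]*1000).astype(np.float32)))
f=np.hstack([cv2.resize(a["frame"],(427,320)),cv2.resize(b["frame"][130:270,140:300],(366,320),interpolation=2)])
cv2.imwrite("pics/d3.png",f[...,::-1])
E
```

```text
clock: 3.9
position: [0.5484, -0.1259, 0.1763]
ee_rot: [-0.107, 0.699, -0.107, -0.699]
contact_force: [-2.2, 0.6, 1.9]
width: 0.0429
blue ((575.2032470703125, -149.35574340820312), (40.70377731323242, 39.271690368652344), 1.6306952238082886)
orange ((502.3618469238281, -48.96139144897461), (34.57124328613281, 38.00173568725586), 8.7999906539917)
```

View pics/d3.png

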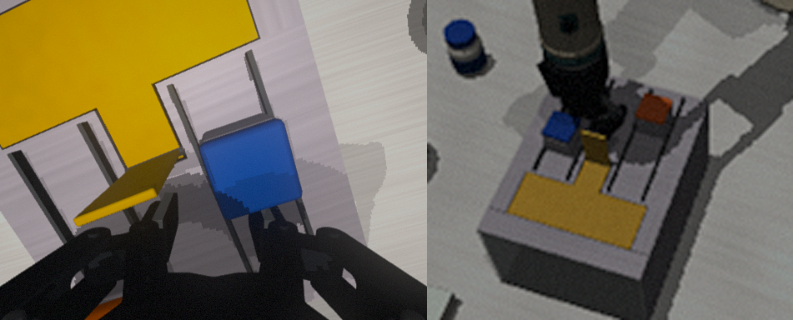

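The tin is being pushed as planned: its centre is at box x ≈ −13 mm, and the finger lines up with the plate about 13 mm ahead. Next I'll open the flap, keeping the tin just short of the edge.

```bash
python3 -m crank '{"grip":[0.5,0.5,0.5,0.5,0.5,0.5,0.5,0.5],"slide":[[0.5,0.04,0],[1,0.08,0],[1.5,0.11,0],[2,0.15,0],[2.5,0.19,0],[3.0,0.23,0],[3,0.23,0],[3,0.23,0]],"roll":[0,0,0,0,0,0,0,0]}'
python3 - <<'E'
from rig import manip
import cv2,numpy as np
from h import *
a=manip.get_image("wrist");b=manip.get_image("scene")
m=masks(b,(165,155,270,270))
for k in("blue","orange"):
    if m[k] is not None: print(k,cv2.minAreaRect((ray(b,m[k],.209)[:,:2]*1000).astype(np.float32)))
f=np.hstack([cv2.resize(a["frame"],(427,320)),cv2.resize(b["frame"][130:270,140:300],(366,320),interpolation=2)])
cv2.imwrite("pics/d4.png",f[...,::-1])
E
```

```text
clock: 4.8
position: [0.5711, -0.1237, 0.175]
ee_rot: [0.106, -0.694, 0.107, 0.704]
contact_force: [-13.8, -1.1, 3.8]
width: 0.0428
blue ((597.9159545898438, -146.7650604248047), (40.65778732299805, 39.052284240722656), 0.3519904315471649)
orange ((502.4521484375, -49.71674346923828), (37.02756881713867, 38.605491638183594), 3.343111753463745)
```

View pics/d4.png

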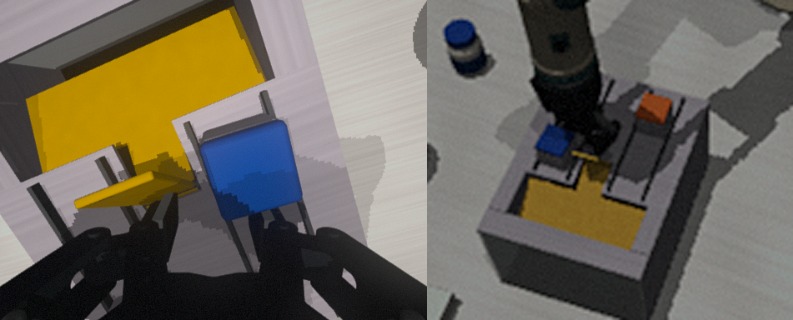

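The flap is opening (yellow sunk below the deck, about 0.5 rad). The tin is still on the deck, about 10 mm from the edge. I'll continue in small steps.

```bash
python3 -m crank '{"grip":[0.5,0.5,0.5,0.5,0.5,0.5,0.5,0.5],"slide":[[0.4,0.03,0],[0.8,0.06,0],[1.2,0.09,0],[1.2,0.09,0],[1.6,0.12,0],[2.0,0.15,0],[2.5,0.19,0],[2.5,0.19,0]],"roll":[0,0,0,0,0,0,0,0]}'
python3 - <<'E'
from rig import manip
import cv2,numpy as np
from h import *
a=manip.get_image("wrist");b=manip.get_image("scene")
m=masks(b,(165,155,270,270))
for k in("blue","orange"):
    if m[k] is not None: print(k,cv2.minAreaRect((ray(b,m[k],.209)[:,:2]*1000).astype(np.float32)))
f=np.hstack([cv2.resize(a["frame"],(427,320)),cv2.resize(b["frame"][130:270,140:300],(366,320),interpolation=2)])
cv2.imwrite("pics/d5.png",f[...,::-1])
E
```

```text
clock: 5.7
position: [0.5997, -0.122, 0.1764]
ee_rot: [0.106, -0.697, 0.107, 0.701]
contact_force: [-9.7, -1.1, 6.3]
width: 0.0426
blue ((628.6399536132812, -145.31069946289062), (39.83349609375, 42.93338394165039), 89.31861114501953)
orange ((503.19158935546875, -50.12757873535156), (40.667110443115234, 40.5354118347168), 2.0452897548675537)
```

View pics/d5.png

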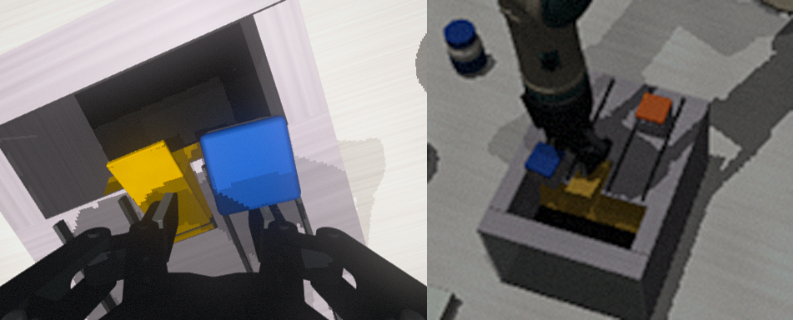

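The flap is wide open and still held, and the tin's centre is about at the edge. I'll push a little further so it tips in.

```bash
python3 -m crank '{"grip":[0.5,0.5,0.5,0.5,0.5,0.5,0.5],"slide":[[0.4,0.03,0],[0.8,0.06,0],[1.2,0.09,0],[1.5,0.11,0],[1.5,0.11,0],[1.5,0.11,0],[1.5,0.11,0]],"roll":[0,0,0,0,0,0,0]}'
python3 - <<'E'
from rig import manip
import cv2,numpy as np
from h import *
a=manip.get_image("wrist");b=manip.get_image("scene")
f=np.hstack([cv2.resize(a["frame"],(427,320)),cv2.resize(b["frame"][130:270,140:300],(366,320),interpolation=2)])
cv2.imwrite("pics/d6.png",f[...,::-1])
E
```

```text
clock: 6.5
position: [0.6167, -0.1209, 0.1769]
ee_rot: [0.107, -0.698, 0.107, 0.7]
contact_force: [-5.5, -1.1, 5.5]
width: 0.0424
```

View pics/d6.png

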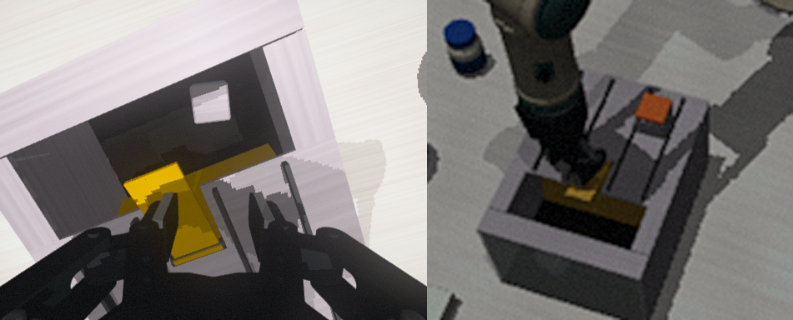

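The tin has dropped: it lies inverted on the box floor at about (210,102) in the wrist picture, with the flap still held open. I'll back out along the lane and then raise the hand.

```bash
python3 -m crank '{"grip":[0.5,0.5,0.5,0.5,0.5,0.5,0.5,0.5,0.5,0.5,0.5,0.5,0.5,0.5,0.5,0.5,0.5,0.5,0.5,0.5],"slide":[[-1,-0.08,0],[-2,-0.15,0],[-3,-0.23,0],[-4,-0.3,0],[-5,-0.38,0],[-6,-0.45,0],[-7,-0.53,0],[-8,-0.6,0],[-9,-0.68,0],[-10,-0.75,0],[-11,-0.83,0],[-12,-0.9,0],[-12,-0.9,3],[-12,-0.9,7],[-12,-0.9,11],[-14,-0.9,15],[-17,-0.9,17],[-20,-0.9,17],[-20,-0.9,17],[-20,-0.9,17]],"roll":[0,0,0,0,0,0,0,0,0,0,0,0,0,0,0,0,0,0,0,0]}'
python3 - <<'E'
from rig import manip
import cv2,numpy as np
from h import *
a=manip.get_image("side");b=manip.get_image("scene")
m=masks(b,(165,155,270,270))
print(cv2.minAreaRect((ray(b,m["orange"],.209)[:,:2]*1000).astype(np.float32)))
print(cv2.minAreaRect((ray(b,m["yellow"],.165)[:,:2]*1000).astype(np.float32)))
f=np.hstack([cv2.resize(a["frame"],(400,300)),cv2.resize(b["frame"],(400,300))])
cv2.imwrite("pics/d7.png",f[...,::-1])
E
```

```text
clock: 8.6
position: [0.4172, -0.1296, 0.3467]
ee_rot: [-0.107, 0.699, -0.107, -0.698]
contact_force: [-0.2, -0.7, -0.8]
width: 0.0428
((503.52703857421875, -50.154075622558594), (39.12265396118164, 38.331787109375), 3.343111753463745)
((637.1126098632812, -92.7894515991211), (105.68865203857422, 167.8373260498047), 4.504591464996338)
```

View pics/d7.png

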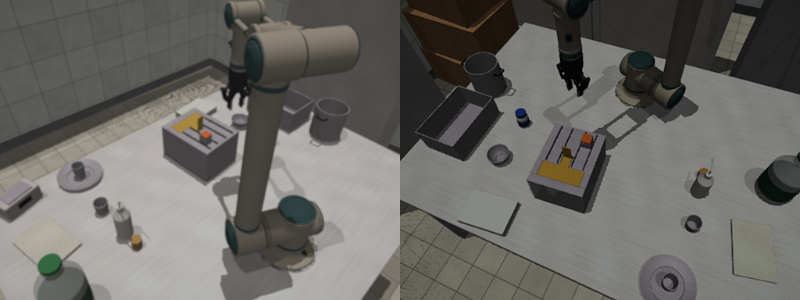

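The flap outline is back to its starting measurement, the orange tin hasn't moved, the other things look undisturbed, and the hand is clear. Handing in.

```bash
python3 -c "
from rig import manip
print(manip.sign_off())"
```

```text
the job is handed in; nothing more can be done
None
```

The blue-capped tin is in the box and the flap has closed by itself. I handed the job in at about 8.7 s; no verdict is reported.

I turned the hand about 22° to the box so that the plate finger ran roughly 20 mm ahead of the tin finger. It opened the flap first and held it open while the other finger pushed the tin off the lane's end. I then backed the hand out along the lane and raised it clear.

- **Blue tin:** the wrist picture showed it upside down on the box floor, with the flap still held open at about 5 N. I did not look inside the box again after the flap closed.
- **Flap:** its outline measured the same as at the start, centre (637, −93) mm, to within 0.2 mm.
- **Orange tin:** it measured within 0.1 mm of where it started, at (503.5, −50.2) mm.
- **Other things on the table:** they look undisturbed in the last pictures, judged by eye and not measured.
- **Robot:** the hand is free and the measured outside force is near zero.

**Disagreement:** the camera views differed by 4 to 9 mm on where the box and tins are. I used in-between values, which was close enough for pushing. The arm also lagged about 7 mm behind its commands under the flap's load, so I made the last pushes in small steps.

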